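Lock a shaker's retaining bar one hole closer to the tube rack and switch it on

ROBOT

A 7-joint arm with a two-finger parallel gripper is mounted at the origin on the work surface. World frame = base frame: x ahead of the robot, y to its left, z up, the work surface at z = 0. Lengths are in m, angles in rad, forces in N, time in s.
With the tool pointing down it reaches from about 0.35 to 0.9 m from the base axis. Payload 19.9 kg.
Tool frame: the origin (TCP) lies at the very end of the fingers, on their centre line; the grasp point (between the pads) lies 19 mm behind it; z points along the fingers, y is the direction in which the jaws open and shut (so a half turn about z gives the same grasp; the last joint's range is limited). The gripper opens to 94 mm and grips with 3 to 60 N. Pads are 16 mm wide; open, the fingers measure 119 mm over their backs; the gripper's body (75 mm by 177 mm) begins 78 mm behind the grasp point.
Start: joints at [1.079, 0.417, -0.01, 1.614, 0.005, 1.111, -0.053], TCP at [0.272, -0.563, 0.205] pointing down, gripper open.
Joint ranges: [-2.81, 2.81], [-0.39, 2.02], [-1.27, 1.25], [0.06, 2.57], [-1.19, 4.33], [0.19, 2], [-2.82, 2.82]. Speed limits (rad/s): [1.89, 1.89, 2.39, 2.39, 3.01, 3.01, 3.01].

INTERFACE

Orientations are given as a unit quaternion [x, y, z, w].
In Python, from station import arm gives the robot as it stands. Calls block until the motion is done:
- arm.goto(position, orientation): joint-space move of the TCP to a pose.
- arm.movel(position, rot=None, v=0.15, threshold=None): straight line of the TCP; rot=None keeps the orientation; v is the mean speed in m/s. With threshold (N) it stops when the force on the tool has changed by that much, and returns True; else False.
- arm.movej(angles): joint-space move.
- arm.gripper_to(opening): finger opening in m; the grip force is fixed at half the most; returns when the fingers have stopped.
- arm.wait(seconds).
- arm.ik(position, orientation): joint angles nearest the present ones, or None.
- arm.get_image(name): name is "scene" or "top" or "wrist"; returns the picture (384x512x3 uint8, red, green, blue); there is no depth.
- arm.camera_info(name): a dict with "fovy" (degrees; the focal length in pixels is half the picture's height over the tangent of half this angle, whatever the lens; pixels are square), "cx", "cy" (the principal point, pixels), "R" (3x3) and "t" (3): a world point X has camera coordinates R X + t; the wrist camera has in their place "T_tool_cam" (4x4, takes a point from camera to tool coordinates, whose origin is the TCP and whose axes are the flange's). Camera axes: x right, y down, z forward; pixel columns grow to the right and rows downward; lengths in m; the calibration is good to about 2 mm. A picture is of the moment at which its call begins: read the wrist's pose just before it. camera_info takes no time and is no camera call.
A pose or a line that the arm cannot do raises arm.Unreachable and nothing moves.
- arm.sign_off(): hands the job in, once; it reports no verdict.
Readings, each from a call of its own:
- arm.read_t(): time.
- arm.read_joint_positions(): joint angles.
- arm.read_joint_vel(): joint speeds.
- arm.read_tau(): joint torques, N m.
- arm.read_tcp_pos(): TCP position.
- arm.read_tool_rot(): TCP orientation.
- arm.read_contact_force(): force on the tool from outside, world axes, zero at the start.
- arm.read_moment(): the same for the moment, N m.
- arm.read_opening(): finger opening in m.
Only numpy, scipy, OpenCV 4.12 (cv2) and the standard library are available. Lean on these libraries where they do the work, as an engineer would, in place of code of your own. Each camera call takes 0.05 s, during which the arm holds its last target.

TASK

Get the bench shaker ready to run: squeeze in the sprung button on the sleeve of its retaining bar, slide the bar one hole towards the rack of capped tubes and let the button pop fully out again so that the bar is locked there. Then flip the big rocker switch on the control box to on by pushing down its raised end. Do not shove the tube rack or the flat well plate about on the platform, and leave the other things on the bench where they are.

Things in the scene. Friction and masses are not known exactly. Their poses are not given: they have to be found in the camera images.
- shaker: White bench shaker, fixed to the bench: housing 300 (x) x 340 (y) x 70 mm, flat dark platform 85 mm above the bench. Origin: centre of its underside. A guide tube for the retaining bar runs along its y axis over its +x edge.
- tube_middle (a point): Middle of the shaker's guide tube, at its third hole, on the tube's axis, 115 mm to +x of the shaker's origin, 152 mm above the bench. Square aluminium tube 20 x 20 mm, 310 mm long along the shaker's y, between two end blocks. Five holes at y = -80, -40, 0, +40, +80 mm from here, seen as dark discs in its sides and dark lines across its top. Axes as the shaker's.
- bar_middle (a point): Middle of the retaining bar, 117 mm above the bench: an aluminium bar with rubber faces, 12 mm wide (y), 14 mm high, that goes out 185 mm from the sleeve to the shaker's -x over the platform. Its top is 28 mm below the sleeve's centre, so fingers on the sleeve must stay above it.
- retaining_bar (a joint): Position in m of sleeve and bar along the guide tube, growing to the shaker's +y; 0 at the middle hole, where it starts locked; the next holes are at +0.040 and -0.040. Travel +-0.09. It slides with about 2 N of friction while the button is held in; with the button out it is locked, with about 3 mm of play either way.
- sleeve_grip (a point): Centre of the grey sleeve on the guide tube that carries the retaining bar, 152 mm above the bench. Flat-sided, 40 mm (shaker x) x 56 mm (along the tube) x 62 mm high, a white line across its top; centred 3 mm to -x of the tube's axis. The button stands 9 mm out of its +x face: 49 mm over both, 40 to 41 mm squeezed. Axes as the shaker's.
- detent_button (a joint): How far the button is pressed in, m: 0 out (tooth in a hole, locked), 0.009 fully in. Above about 0.006 the sleeve slides. Let go between holes it stays in at about 0.006 and pops out to 0 when the sleeve comes within about 3 mm of a hole. Spring 4 N at first, 8 N fully in: squeeze the sleeve with one finger on the button and one on the opposite face.
- button_face (a point): Middle of the outer face of the black button (24 mm wide along y, 30 mm high), on the +x side of the sleeve at half its height; it is pressed towards the shaker's -x. Moves with the button.
- tube_rack: White rack with eight capped tubes, 100 (x) x 60 (y) x 76 mm high, standing loose on the platform to the left (+y) or to the right (-y) of the retaining bar, which changes from run to run. Origin: centre of its underside. The taller of the two loads. The bar locked one hole closer stops about 10 to 20 mm short of it; two holes would shove it.
- well_plate: Flat white well plate, 127 (x) x 85 (y) x 15 mm high, loose on the platform on the other side of the bar. Origin: centre of its underside.
- control_box: White control box, fixed to the bench, 150 (x) x 100 (y) x 55 mm high, with a black rocker on top and a flat display on its -x half. Origin: centre of its underside. The rocker (64 mm long along the box's x, 34 mm wide) pivots about the box's y axis at x = +20 mm, z = 66 mm.
- rocker (a joint): Angle of the rocker in rad: 0 = off, its +x end raised; 0.48 = on, +x end down. Over-centre: it snaps to one side or the other from the middle, 0.24. Pushing the raised end down takes about 5 N; the end travels about 11 mm.
- rocker_on_end (a point): On the top face of the rocker's +x (raised) end, 22 mm from its pivot along the rocker, at a grey ridge, 84 mm above the bench when off and about 73 mm when on. Push here straight down.
- reagent_bottle: Amber jar with a grey cap, diameter 66, height 130 mm, a bystander. Origin: centre of its underside.
- small_bottle: Small clear bottle, diameter 34, height 75 mm, a bystander. Origin: centre of its underside.
- tip_box: Closed box 122 x 87 x 65 mm, a bystander. Origin: centre of its underside.
- beaker: Glass beaker, diameter 70, height 90 mm, a bystander. Origin: centre of its underside.
- pipette: Hand pipette lying on the bench, about 275 mm long, a bystander. Origin on its underside.
There are look-alikes about, which are no part of the job. What is shaped like the control_box but blue or red is not meant.

How it is judged:
On the way, in this order (a step that is already met when the one before it is completed fails the run):
1. the bar is locked one hole closer to the tube rack, the button popped out (((y of tube_rack in the frame of shaker above 0 m and value of joint retaining_bar between 0.035 and 0.045 m) or (y of tube_rack in the frame of shaker below 0 m and value of joint retaining_bar between -0.045 and -0.035 m)) and value of joint detent_button below 0.002 m), for 0.3 s.
2. the rocker switch is on (value of joint rocker above 0.42 rad), for 0.2 s.
At the end, for the whole second after the job is handed in: The retaining bar stands at the next hole on the tube rack's side (within 5 mm of +0.040 m if the rack is on the +y side, of -0.040 m if on the -y side) with the button out (pressed in less than 2 mm), the rocker is on (above 0.42 rad), the bar and the rack are at rest (all of step 1 and value of joint rocker above 0.42 rad and velocity of joint retaining_bar between -0.01 and 0.01 m/s and linear speed of tube_rack below 0.02 m/s); the robot touches nothing.
It fails at once if the tube rack or the well plate is shoved more than 12 mm or tipped (distance of any of tube_rack, well_plate from where it was at the start of the episode above 0.012 m or angle between tube_rack's own z axis and vertical above 0.25 rad).
It fails at once if another thing on the bench is moved more than 30 mm (distance of any of reagent_bottle, small_bottle, tip_box, beaker, pipette from where it was at the start of the episode above 0.03 m).
It also fails if it takes over 40 s, if anything falls off the work surface, if the arm or the gripper's body presses on something with over 40 N, if the wrist force passes 120 N, or if a joint passes its speed limit or range.

## Working session

There is one attempt and no reset: what is moved stays moved. The work goes in short steps, each a Python script; the robot and the scene stay as the last script left them, time stands still between calls to the robot, and variables do not carry over. Pictures are saved under pics/ and viewed, and the job is handed in when it is done.

```bash
ls; mkdir -p pics
python3 - <<'E'
from station import arm
import cv2,numpy as np
np.set_printoptions(precision=4,suppress=True)
for n in ("scene","top","wrist"):
    cv2.imwrite(f"pics/{n}0.png",cv2.resize(arm.get_image(n)[:,:,::-1],(800,600),interpolation=cv2.INTER_CUBIC))
    print(n,arm.camera_info(n))
print(arm.read_t(),arm.read_tool_rot(),arm.read_opening())
E
```

```text
pics
scene {'fovy': 51.42508416210407, 'cx': 252.92191712979715, 'cy': 191.6189613242588, 'R': array([[ 0.4118,  0.9112, -0.0107],
       [ 0.6844, -0.317 , -0.6566],
       [-0.6017,  0.2631, -0.7542]]), 't': array([-0.0785, -0.3446,  1.6821])}
top {'fovy': 52.760446772919906, 'cx': 256.73026712858103, 'cy': 192.6438542192723, 'R': array([[-0.0161, -0.9999,  0.0001],
       [-0.9835,  0.0158, -0.18  ],
       [ 0.1799, -0.003 , -0.9837]]), 't': array([-0.161 ,  0.5569,  1.3241])}
wrist {'fovy': 62.453102128687505, 'cx': 253.59449531103505, 'cy': 192.07309976113694, 'T_tool_cam': array([[-0.0002, -0.97  , -0.2431,  0.0703],
       [ 1.    ,  0.0001, -0.0011, -0.0006],
       [ 0.0011, -0.2431,  0.97  , -0.1774],
       [ 0.    ,  0.    ,  0.    ,  1.    ]])}
0.15 [ 0.9748  0.223  -0.0002 -0.0004] 0.09367921838615671
```

View pics/scene0.png

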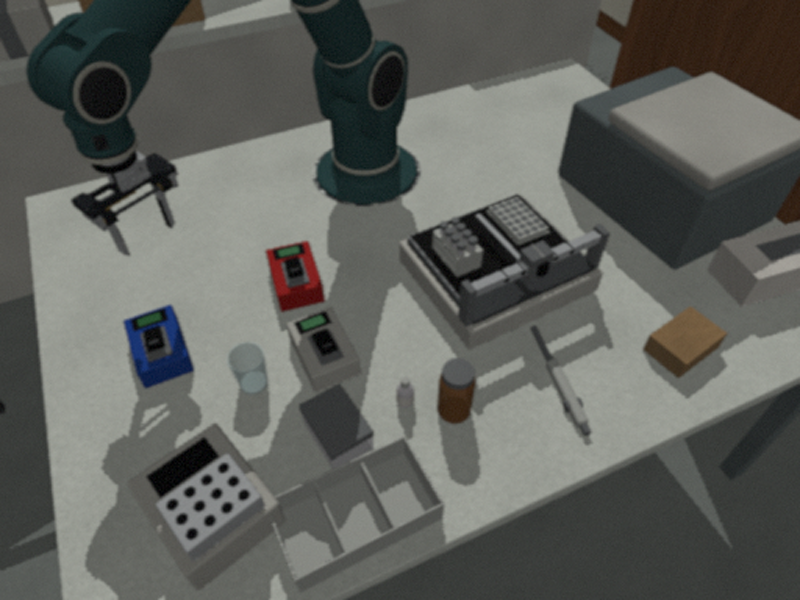

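View pics/top0.png

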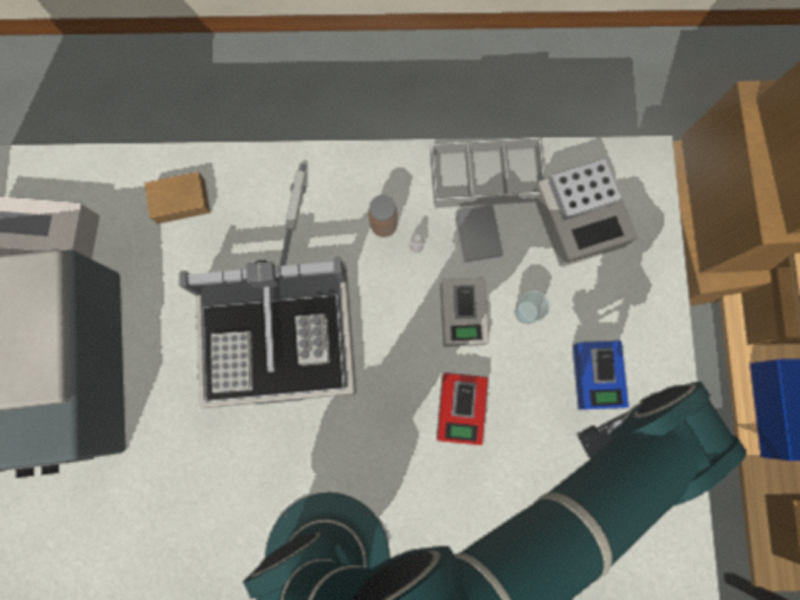

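The scene shows three rocker boxes. In the top view the blue one is at (600,375), the red one at (463,408) and the white one at (465,312). White fits the description. The rack with tubes (312,338 top) is right of the bar, on the -y side, and the well plate (231,362) is on the left. I'll enlarge crops to measure.

Run:
```python
from station import arm
import cv2,numpy as np
im=arm.get_image("top")[:,:,::-1]
cv2.imwrite("pics/c1.png",cv2.resize(im[155:265,105:240],None,fx=5.5,fy=5.5,interpolation=cv2.INTER_CUBIC))
cv2.imwrite("pics/c2.png",cv2.resize(im[170:230,270:330],None,fx=9,fy=9,interpolation=cv2.INTER_CUBIC))
```

```text
(no output)
```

View pics/c1.png

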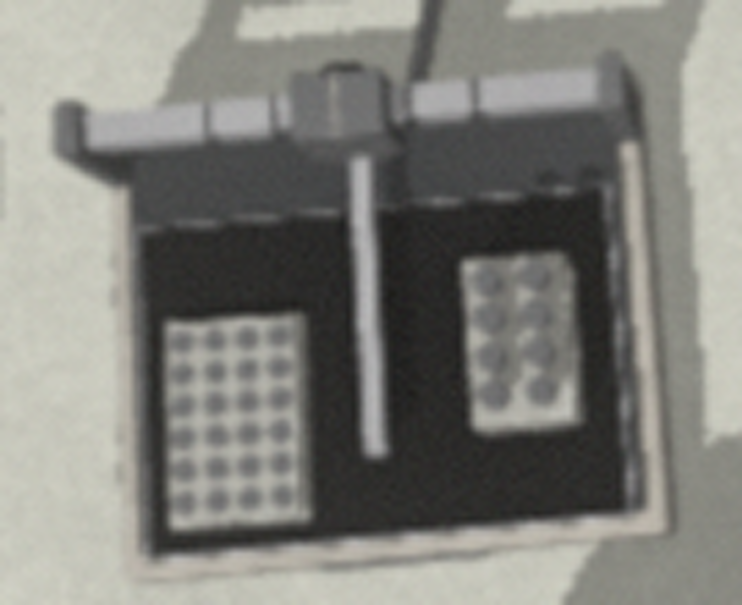

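View pics/c2.png

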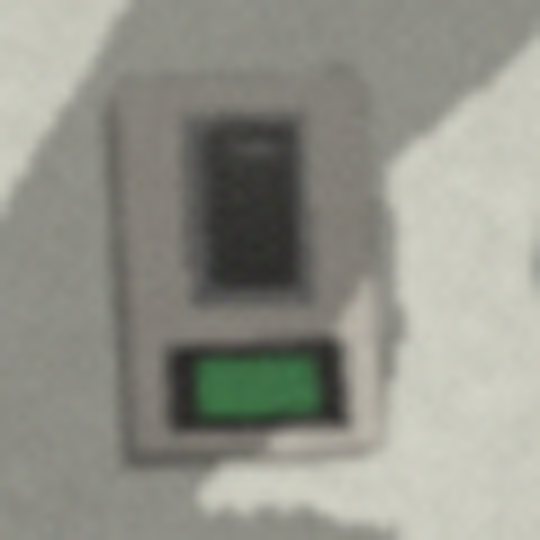

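```bash
cat > h.py <<'E'
from station import arm
import cv2,numpy as np
from scipy.spatial.transform import Rotation as Ro
np.set_printoptions(precision=4,suppress=True)
def K(ci): 
    f=192/np.tan(np.radians(ci["fovy"]/2)); return np.array([[f,0,ci["cx"]],[0,f,ci["cy"]],[0,0,1]])
def ray(uv,z,name="top",pose=None):
    ci=arm.camera_info(name)
    if name=="wrist":
        p,q=pose; T=np.eye(4);T[:3,:3]=Ro.from_quat(q).as_matrix();T[:3,3]=p
        T=T@ci["T_tool_cam"]; Rc=T[:3,:3]; c=T[:3,3]
    else: Rc=ci["R"].T; c=-Rc@ci["t"]
    d=Rc@np.linalg.inv(K(ci))@np.array([uv[0],uv[1],1.])
    return c+d*(z-c[2])/d[2]
def down(yaw):  # tool y axis at world angle yaw, pointing down
    y=np.array([np.cos(yaw),np.sin(yaw),0]);z=np.array([0,0,-1.]);x=np.cross(y,z)
    return Ro.from_matrix(np.c_[x,y,z]).as_quat()
E
python3 - <<'E'
from h import *
c1=lambda x,y:((x+.5)/5.5-.5+105,(y+.5)/5.5-.5+155)
c2=lambda x,y:((x+.5)/9-.5+270,(y+.5)/9-.5+170)
for n,p,z in [("tubeL",(88,130),.162),("tubeR",(598,90),.162),("sleeve line",(336,105),.183),("slTL",(290,75),.183),("slTR",(378,68),.183),("platBL",(150,555),.085),("platBR",(645,510),.085),("barend",(376,455),.124),("barstart",(360,160),.124),
 ("rackTL",(460,260),.12),("rackBL",(475,435),.12),("plateR",(308,520),.1)]: print(n,ray(c1(*p),z))
for n,p,z in [("TL",(112,75),.055),("TR",(368,68),.055),("BR",(382,450),.055),("BL",(130,462),.055),("ridge",(258,147),.084)]: print(n,ray(c2(*p),z))
p=[ray(c2(*p),.055) for p in [(112,75),(368,68),(382,450),(130,462)]]
print("boxc",np.mean(p,0))
E
```

```text
tubeL [0.5891 0.2762 0.162 ]
tubeR [ 0.6087 -0.0279  0.162 ]
sleeve line [0.597  0.1237 0.183 ]
slTL [0.6156 0.1513 0.183 ]
slTR [0.619  0.0995 0.183 ]
platBL [0.3399 0.2532 0.085 ]
platBR [ 0.3623 -0.0492  0.085 ]
barend [0.3959 0.1081 0.124 ]
barstart [0.5762 0.1221 0.124 ]
rackTL [0.5138 0.0605 0.12  ]
rackBL [0.4071 0.0498 0.12  ]
plateR [0.359  0.1536 0.1   ]
TL [ 0.6054 -0.2608  0.055 ]
TR [ 0.6066 -0.3623  0.055 ]
BR [ 0.4547 -0.3615  0.055 ]
BL [ 0.4516 -0.2636  0.055 ]
ridge [ 0.5696 -0.3144  0.084 ]
boxc [ 0.5296 -0.3121  0.055 ]
```

Run:
```python
from h import *
a=0.068
q0=arm.read_joint_positions()
for yw in (a,a+np.pi): print(yw,arm.ik([.597,.124,.30],down(yw)),arm.ik([.597,.124,.137],down(yw)), arm.ik([.57,-.314,.10],down(yw+np.pi/2)),arm.ik([.57,-.314,.10],down(yw)))
```

```text
0.068 [ 0.2952  0.4067 -0.7472  1.5149  0.2805  1.3301 -0.4103] [ 0.2585  0.556  -0.6979  1.6985  0.4051  1.0365 -0.5074] [ 0.8835  0.6497 -0.6108  1.616   0.4219  1.011   1.7797] [ 0.6914  0.5932 -0.3287  1.6232  0.2217  0.9621  0.3556]
3.209592653589793 [ 0.4942  0.5204 -1.0841  1.5088  0.463   1.3915  2.5918] [ 0.4905  0.7213 -1.086   1.6913  0.6896  1.1638  2.4255] [ 0.5013  0.5717 -0.0625  1.6307  0.0419  0.9405 -1.0787] [ 0.2846  0.5813  0.2393  1.6392 -0.1618  0.9406 -2.492 ]
```

Run:
```python
from h import *
a=0.066
arm.goto([.30,-.50,.30],arm.read_tool_rot())
arm.goto([.597,.124,.28],down(a))
print(arm.read_t(),arm.read_tcp_pos(),arm.read_tool_rot(),arm.read_joint_positions())
p=arm.read_tcp_pos();r=arm.read_tool_rot()
im=arm.get_image("wrist")[:,:,::-1]
cv2.imwrite("pics/w1.png",cv2.resize(im,(800,600),interpolation=cv2.INTER_CUBIC))
np.savez("w1.npz",p=p,r=r)
```

```text
3.2 [0.5973 0.1229 0.2799] [ 0.684   0.7294 -0.0002  0.0001] [ 0.3375  0.4376 -0.8083  1.5419  0.3239  1.3014 -0.4464]
```

View pics/w1.png

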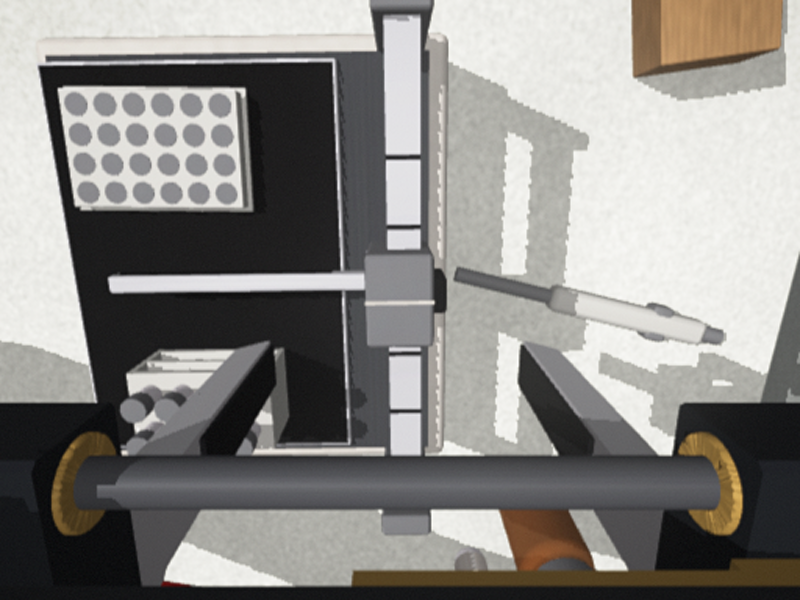

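The wrist view shows the sleeve top with its white line at (400,302) and the button on its right at (440,290). Hole lines are at (404,156), (404,228), (404,352) and (404,410). The rack is at the bottom left.

Run:
```python
from h import *
d=np.load("w1.npz");P=(d["p"],d["r"])
s=lambda x,y:((x+.5)*.64-.5,(y+.5)*.64-.5)
for n,p,z in [("line L",(365.5,302),.183),("line R",(434,302),.183),("h+80",(404,156),.162),("h+40",(404,228.5),.162),("h-40",(405,352),.162),("h-80",(406,410.5),.162),("tubetop",(402.5,18),.162),("tubebot",(406.5,450),.162),("barR end",(110,284),.124),("btn",(446,289),.152)]: print(n,ray(s(*p),z,"wrist",P))
```

```text
line L [0.5791 0.1231 0.183 ]
line R [0.6182 0.1256 0.183 ]
h+80 [0.5959 0.2054 0.162 ]
h+40 [0.5987 0.1641 0.162 ]
h-40 [0.6046 0.0868 0.162 ]
h-80 [0.608  0.0466 0.162 ]
tubetop [0.5903 0.2765 0.162 ]
tubebot [0.6103 0.018  0.162 ]
barR end [0.4001 0.1095 0.124 ]
btn [0.628  0.1269 0.152 ]
```

Run:
```python
from h import *
a=0.075
arm.movel([.5987,.1245,.22],rot=down(a),v=.1)
arm.movel([.5987,.1245,.138],v=.1,threshold=8)
print(arm.read_tcp_pos(),arm.read_contact_force())
arm.gripper_to(.058)
arm.gripper_to(.0395)
print(arm.read_t(),arm.read_opening(),arm.read_tcp_pos(),arm.read_contact_force())
cv2.imwrite("pics/w2.png",cv2.resize(arm.get_image("wrist")[:,:,::-1],(800,600),interpolation=cv2.INTER_CUBIC))
```

```text
[0.599  0.1247 0.1386] [ 0.7685 -0.5107  0.4187]
6.1833 0.04001541384284371 [0.5988 0.1245 0.1381] [ 2.6739 -0.1656 -0.0032]
```

View pics/w2.png

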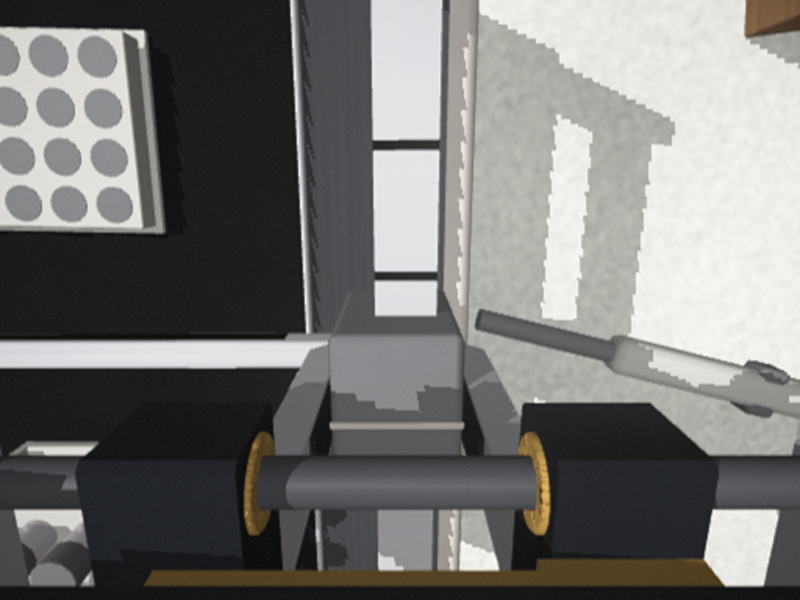

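The opening reads 40.0 mm, so the button is fully in. The picture shows the fingers on both faces of the sleeve (white line at (400,425)). I'll slide it now.

Run:
```python
from h import *
arm.movel([.6018,.0857,.138],v=.04,threshold=25)
print(arm.read_t(),arm.read_opening(),arm.read_tcp_pos(),arm.read_contact_force())
p=arm.read_tcp_pos();r=arm.read_tool_rot();np.savez("w3.npz",p=p,r=r)
cv2.imwrite("pics/w3.png",cv2.resize(arm.get_image("wrist")[:,:,::-1],(800,600),interpolation=cv2.INTER_CUBIC))
```

```text
7.3583 0.0399228696729718 [0.6018 0.0854 0.138 ] [ 0.4184 -1.7433  3.0402]
```

View pics/w3.png

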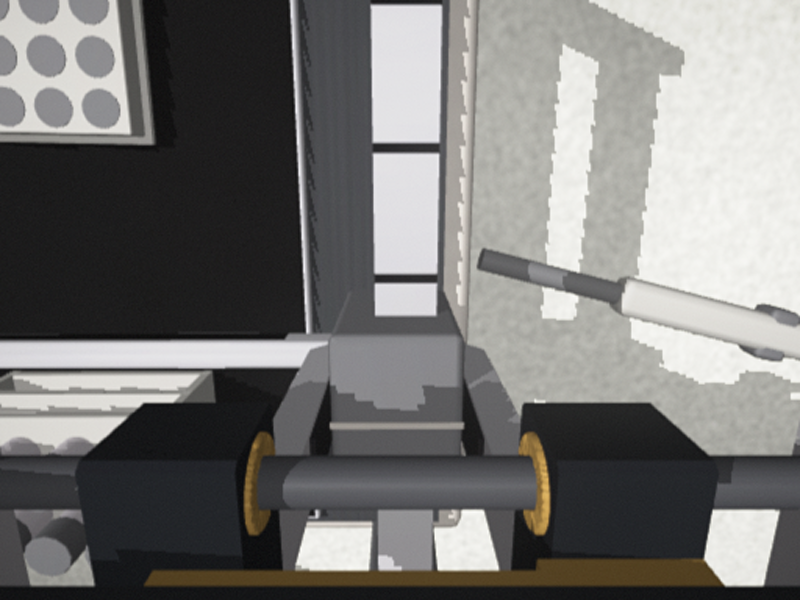

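The hole lines now sit at rows 148 and 279, against 145 and 275 before. That is one hole pitch to within about 1 mm, so I'll release.

Run:
```python
from h import *
arm.gripper_to(.065)
arm.wait(.2)
print(arm.read_t(),arm.read_contact_force())
cv2.imwrite("pics/w4a.png",arm.get_image("wrist")[150:384,130:390,::-1].repeat(3,0).repeat(3,1)[:600])
arm.movel([.6018,.0857,.27],v=.15)
p=arm.read_tcp_pos();r=arm.read_tool_rot();np.savez("w4.npz",p=p,r=r)
cv2.imwrite("pics/w4.png",cv2.resize(arm.get_image("wrist")[:,:,::-1],(800,600),interpolation=cv2.INTER_CUBIC))
```

```text
8.2 [0.7843 0.2719 0.3398]
```

View pics/w4a.png

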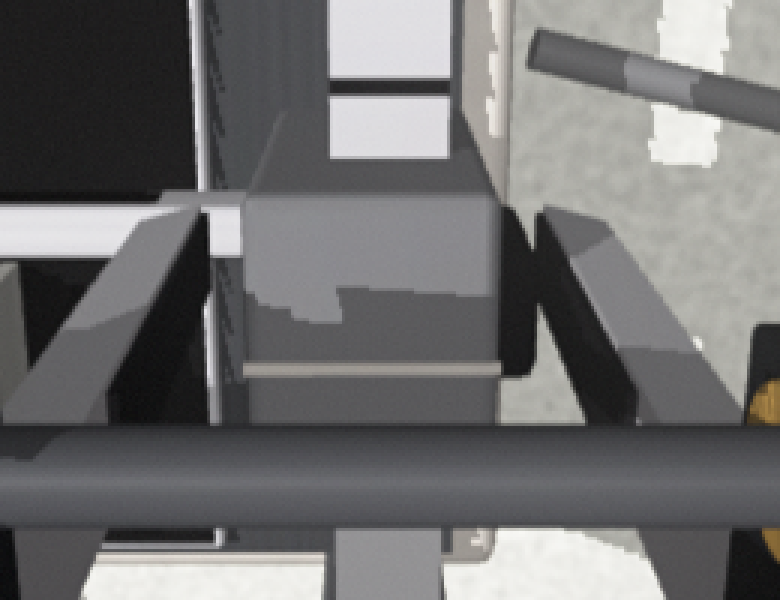

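View pics/w4.png

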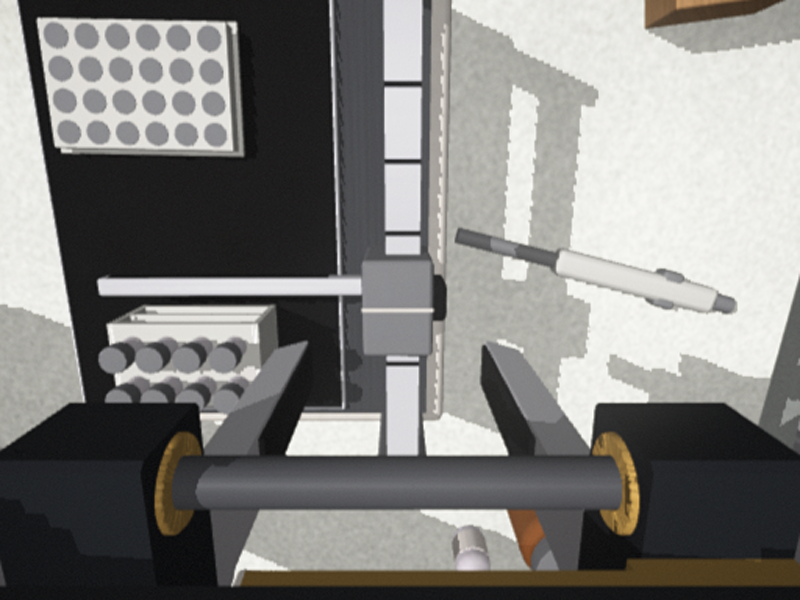

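The button sticks out again, from (433,300) to (446,300), the same 12 px as before squeezing. I'll check the numbers.

Run:
```python
from h import *
s=lambda x,y:((x+.5)*.64-.5,(y+.5)*.64-.5)
e=np.array([-np.sin(.076),np.cos(.076),0]);ex=np.array([np.cos(.076),np.sin(.076),0]);
for f,pts in (("w1",[("line",(400,302),.183),("+80",(404,156),.162),("+40",(404,228.5),.162),("-40",(405,352),.162),("-80",(406,410.5),.162),("btn",(446,289),.167),("face",(434,302),.183)]),("w4",[("line",(397,310),.183),("+80",(404,83.5),.162),("+40",(404,161),.162),("0",(403,233.5),.162),("-80",(403,363),.162),("btn",(446,297),.167),("face",(433,310),.183)])):
    d=np.load(f+".npz");P=(d["p"],d["r"])
    for n,p,z in pts:
        w=ray(s(*p),z,"wrist",P)-[.6018,.1257,0]; print(f,n,round(w@e*1000,1),round(w@ex*1000,1))
```

```text
w1 line -1.1 -3.1
w1 +80 79.9 0.2
w1 +40 38.6 -0.1
w1 -40 -39.0 -0.2
w1 -80 -79.4 0.2
w1 btn 2.6 24.7
w1 face -1.3 16.4
w4 line -40.4 -3.6
w4 +80 79.2 0.3
w4 +40 39.3 0.4
w4 0 -0.7 -0.1
w4 -80 -79.7 0.1
w4 btn -36.9 24.9
w4 face -40.4 16.3
```

The bar sits at -40.4 mm, at the hole, and the button stands about 8.5 mm out, so it is locked. Next I'll look at the white control box from the wrist.

Run:
```python
from h import *
arm.goto([.57,-.314,.25],down(-np.pi/2+.007))
arm.gripper_to(0.0)
p=arm.read_tcp_pos();r=arm.read_tool_rot();np.savez("w5.npz",p=p,r=r)
cv2.imwrite("pics/w5.png",cv2.resize(arm.get_image("wrist")[:,:,::-1],(800,600),interpolation=cv2.INTER_CUBIC))
print(arm.read_t(),p,arm.read_opening())
```

```text
11.9333 [ 0.57  -0.314  0.25 ] 0.00025366631701432424
```

View pics/w5.png

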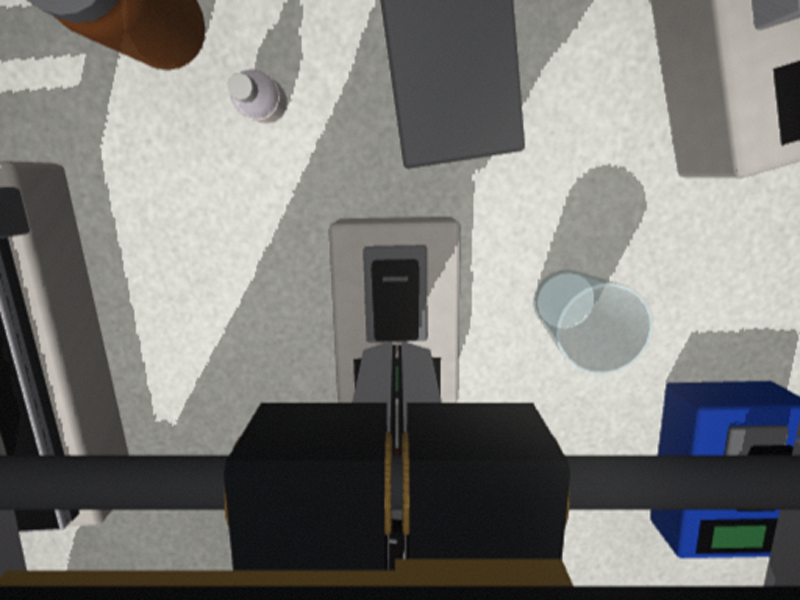

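This is the white box at (396,300), and the blue one is well away at the lower right. The grey ridge on the rocker's far (+x) end is at (396,279).

Run:
```python
from h import *
s=lambda x,y:((x+.5)*.64-.5,(y+.5)*.64-.5)
d=np.load("w5.npz");P=(d["p"],d["r"])
t=ray(s(396,279),.084,"wrist",P); print(t)
for p in [(331,222),(459,221)]: print(ray(s(*p),.055,"wrist",P))
x,y=t[0],t[1]
if abs(x-.570)<.006 and abs(y+.314)<.006:
    arm.movel([x,y,.10],v=.12)
    hit=arm.movel([x,y,.071],v=.03,threshold=18)
    print(hit,arm.read_tcp_pos(),arm.read_contact_force())
    arm.wait(.3)
    arm.movel([x,y,.25],v=.15)
    cv2.imwrite("pics/w6.png",cv2.resize(arm.get_image("wrist")[100:280,180:330,::-1],None,fx=3.3,fy=3.3,interpolation=cv2.INTER_CUBIC))
    cv2.imwrite("pics/s6.png",cv2.resize(arm.get_image("scene")[185:255,175:240,::-1],None,fx=8,fy=8,interpolation=cv2.INTER_CUBIC))
print(arm.read_t())
```

```text
[ 0.5694 -0.3127  0.084 ]
[ 0.6065 -0.2639  0.055 ]
[ 0.6079 -0.3594  0.055 ]
True [ 0.5718 -0.3125  0.0775] [-0.1036  0.6158  0.4992]
15.775
```

```bash
ls -la pics
```

```text
total 6180
drwxr-xr-x 2 agent agent   4096 Dec  6 22:28 .
drwxr-xr-x 3 agent agent   4096 Dec  6 22:27 ..
-rw-r--r-- 1 agent agent 442642 Dec  6 22:24 c1.png
-rw-r--r-- 1 agent agent 195764 Dec  6 22:24 c2.png
-rw-r--r-- 1 agent agent 212071 Dec  6 22:28 s6.png
-rw-r--r-- 1 agent agent 632838 Dec  6 22:24 scene0.png
-rw-r--r-- 1 agent agent 641757 Dec  6 22:24 top0.png
-rw-r--r-- 1 agent agent 603843 Dec  6 22:25 w1.png
-rw-r--r-- 1 agent agent 570809 Dec  6 22:26 w2.png
-rw-r--r-- 1 agent agent 565571 Dec  6 22:26 w3.png
-rw-r--r-- 1 agent agent 609410 Dec  6 22:27 w4.png
-rw-r--r-- 1 agent agent 357151 Dec  6 22:27 w4a.png
-rw-r--r-- 1 agent agent 603586 Dec  6 22:27 w5.png
-rw-r--r-- 1 agent agent 282265 Dec  6 22:28 w6.png
-rw-r--r-- 1 agent agent 576239 Dec  6 22:24 wrist0.png
```

View pics/w6.png

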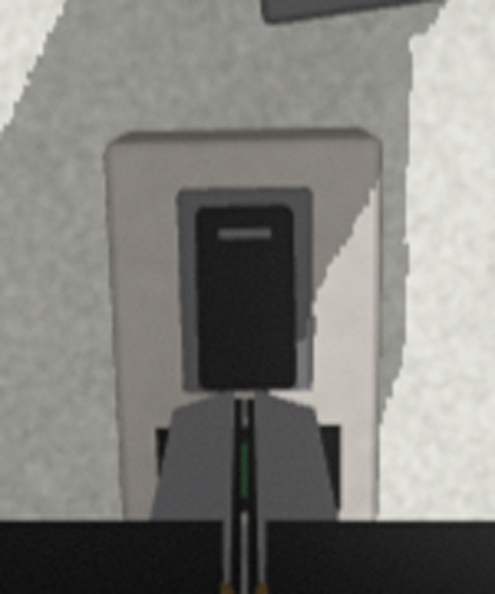

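View pics/s6.png

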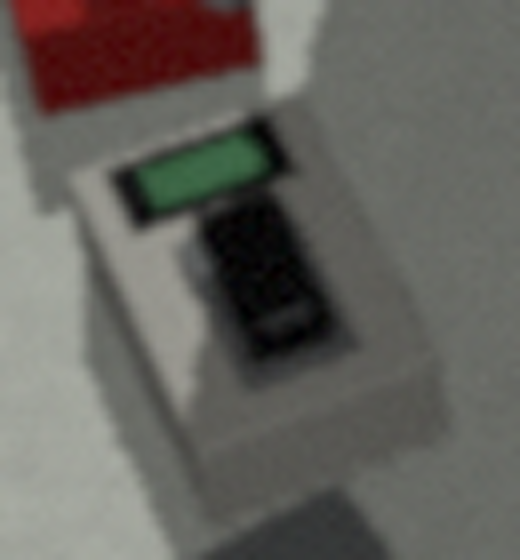

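Run:
```python
from h import *
P=(arm.read_tcp_pos(),arm.read_tool_rot()); print(P)
for z in (.072,.073,.075,.084): print(z,ray(((244.5)/3.3-.5+180,(234.5)/3.3-.5+100),z,"wrist",P))
arm.movel([.569,-.3127,.30],v=.15); arm.wait(.3)
im=arm.get_image("top")[:,:,::-1]
cv2.imwrite("pics/t7.png",cv2.resize(im[155:265,105:240],None,fx=5.5,fy=5.5,interpolation=cv2.INTER_CUBIC))
im=arm.get_image("scene")[:,:,::-1]
cv2.imwrite("pics/s7.png",cv2.resize(im,(800,600),interpolation=cv2.INTER_CUBIC))
print(arm.read_contact_force(),arm.read_t())
```

```text
(array([ 0.5691, -0.3126,  0.2491]), array([1.    , 0.0038, 0.0016, 0.    ]))
0.072 [ 0.5759 -0.3116  0.072 ]
0.073 [ 0.5761 -0.3116  0.073 ]
0.075 [ 0.5764 -0.3116  0.075 ]
0.084 [ 0.578  -0.3116  0.084 ]
[-0.0791 -0.6024 -0.1136] 16.6583
```

View pics/t7.png

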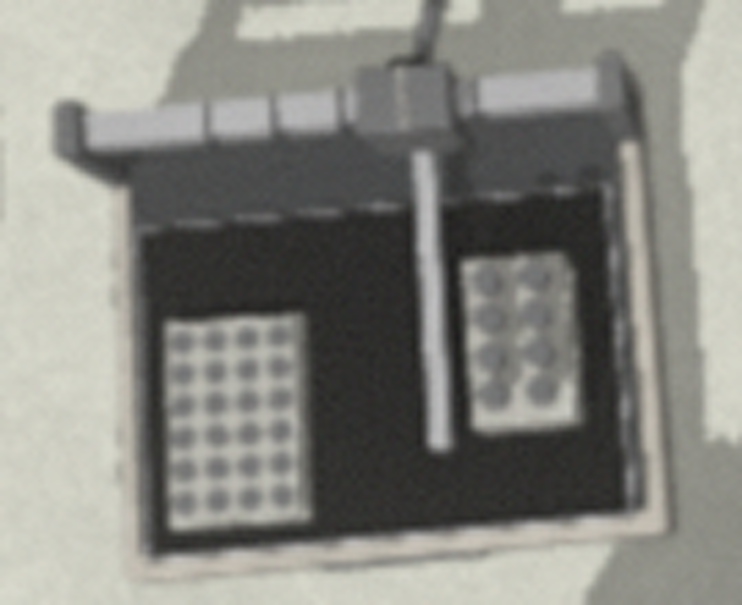

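View pics/s7.png

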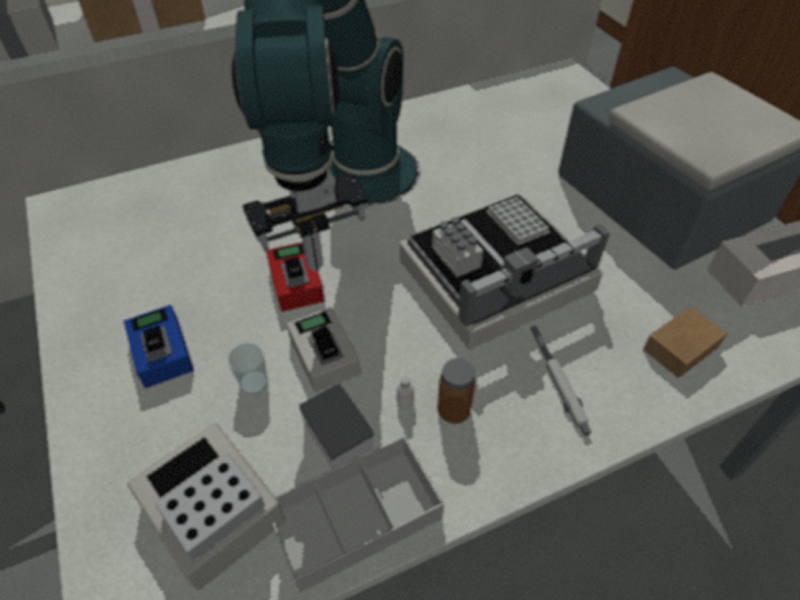

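The ridge moved from x = 0.5694 to 0.576. The geometry predicts +6.2 mm for a full flip, so the rocker is on. The top view shows the bar one hole over, with a gap left to the rack, and the rack (460–580, 250–435) and plate are at the same pixels as before.

```bash
python3 -c "
from station import arm
arm.sign_off(); print('ok')"
```

```text
the job is handed in; nothing more can be done
ok
```

The retaining bar is locked one hole closer to the tube rack and the rocker on the white control box is on. I handed the job in at about 17 s of the 40 s allowed.

- **Bar:** The rack is on the -y side. I squeezed the button in (opening 40 mm), slid the sleeve one hole towards the rack and released it. The wrist picture then put the bar at -40.4 mm, with the button about 8.5 mm out.
- **Rocker:** I pushed the raised end of the white box's rocker straight down. The press stopped early on its force limit, at a height of 77.5 mm instead of the commanded 71 mm, most likely as the rocker snapped over. Its ridge then showed about 6.6 mm further along +x, where a full flip should give about 6.2 mm.
- **Rest of the bench:** Before/after pictures show the rack, well plate and bystanders where they were. The arm was clear of everything, at a TCP height of 0.30 m.

No check failed or disagreed. The button and rocker states were judged from pictures, because no joint readings were available.

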